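# Push in the battery tray, draw out the board tray

### The arm

A 6-joint arm with a two-finger parallel gripper is mounted at the origin on the work surface. World frame = base frame: x ahead of the robot, y to its left, z up, the work surface at z = 0. Lengths are in m, angles in degrees, forces in N, time in s.
With the tool pointing down it reaches from about 0.3 to 0.875 m from the base axis. Payload 4.2 kg.
Tool frame: the origin (TCP) lies midway between the tips of the shut fingers; the grasp point (between the pads) lies 19 mm behind it; z points along the fingers, x is the direction in which the jaws open and shut, and the axes are right-handed (so a half turn about z gives the same grasp; the last joint's range is limited). The gripper opens to 85 mm and grips with 20 to 120 N. Pads are 22 mm wide; open, the fingers measure 114 mm over their backs; the gripper's body (76 mm by 85 mm) begins 54 mm behind the grasp point. The pads swing forward as they close: fully open they stand 13 mm farther back than shut.
Start: joints at [-67.151, 18.312, 89.639, -0, 72.044, -1.146], TCP at [0.234, -0.525, 0.204] pointing down, gripper open.
Joint ranges: [-177.97, 177.97], [-48.28, 115.42], [12.27, 149.76], [-77.06, 257.06], [2.81, 150.46], [-146.56, 146.56]. Speed limits (degrees/s): [147.25, 147.25, 180, 180, 180, 180].

### API

Orientations are given as [roll, pitch, yaw] about the fixed x, y, z axes, in that order (R = Rz(yaw) Ry(pitch) Rx(roll)).
In Python, from workcell import sense, get_image, close_job gives the robot as it stands.
- The arm moves only by the shell command python3 -m jog 'ROWS' [FORCE]. ROWS is JSON, a list of rows, each a list of 7 numbers: the turn, a rotation vector about the tool's x, y, z in degrees, then the shift along the tool's x, y, z in mm, then the closure, from -1 (fully open) to 1 (shut), so that 0 is half open. A call has 1 to 12 rows; each row shifts and turns the pose as measured when the row begins, along the tool's axes as they then stand; what a row does not reach is not made up. A row lasts 1/12 s, in which the tool goes at most 41.7 mm and 7.16 degrees, less where a joint would pass 70% of its speed; a pose out of reach is approached as far as the arm can. A call with a gripper value outside its range is refused whole. The fingers move at their own pace and stop on an object; FORCE is the grip in N (left out, the last holds). Time passes only in rows, so rows that do not move let the fingers close. It gives the time, the measured TCP pose, the force and the opening at its end, in the units of the state.
- sense(): the state, without advancing time (a new reading comes with each control period).
- get_image(name): name is "scene" or "top"; returns a dict with "pixels" (420x560x3 uint8, red, green, blue), "fov_y" (degrees; the focal length in pixels is half the picture's height over the tangent of half this angle, whatever the lens; pixels are square), "cx", "cy" (the principal point, pixels), "rvec" (rotation vector, rad) and "tvec" (3), from world to camera coordinates, as OpenCV has them. Camera axes: x right, y down, z forward; pixel columns grow to the right and rows downward; lengths in m; the calibration is good to about 2 mm. A picture is of the moment at which its call begins. There is no depth.
- close_job(): hands the job in, once; it reports no verdict.
The state is a dict: "time": time; "qpos": joint angles; "qvel": joint speeds; "joint_efforts": joint torques, N m; "tcp_pos": TCP position; "tcp_rot": TCP orientation; "wrist_force": force on the tool from outside, world axes, zero at the start; "wrist_torque": the same for the moment, N m; "width": finger opening in m.
Only numpy, scipy, OpenCV 4.12 (cv2) and the standard library are available. Lean on these libraries where they do the work, as an engineer would, in place of code of your own. Each camera call takes 0.05 s, during which the arm holds its last target. There are 200 camera calls.

### The job

Three slide-out trays stand on the repair bench. First push the one with the black phone battery, which was left standing out, fully home; then hook a fingertip behind the upright blue lip of the tray with the green circuit board, draw it out along its rails to its stop, and move the hand clear. Do not pinch the lips or lift anything; leave the tray with the round speaker shut, the parts in their trays, and the other things on the bench where they are.

Things in the scene. Friction and masses are not known exactly. Their poses are not given: they have to be found in the camera images.
- base_a: fixed white railed base, 170 x 130 x 40 mm, of the tray with the green board; origin at the centre of its underside, z up; its own -x is the way the tray is drawn out (towards the robot), +x is home. The three bases and grey trays are alike, trays 106 mm wide.
- tray_a (a joint): how far the tray with the green board is drawn out, m: 0 fully home, 0.100 at the outer stop. It slides against about 2 N of friction (plus 6 N per m/s), has no spring and stays where it is left.
- hook_face_a (a point): middle of the top edge of the rear (+x) face of the upright blue lip at the front of the tray with the green board: the face to hook. Lip 106 mm wide, 10 mm thick, reaching from 8 to 50 mm above the bench. The point is 50 mm above the bench, rides with the tray, axes as the base; with the tray home it lies 137 mm in front (-x) of the base's origin.
- front_face_a (a point): middle of the top edge of the outer front (-x) face of the same lip, 10 mm in front of hook_face_a, 50 mm above the bench: the face to push on. Nothing of the tray stands in front of it.
- floor_a (a point): centre of the floor of the parts compartment (150 x 98 mm inside, walls to 38 mm above the bench) in the tray with the green board, 12 mm above the bench; rides with the tray, axes as the base.
- well_a (a point): centre of the floor of the finger well in the tray with the green board, between the lip and a 4 mm cross wall before the parts: 53 mm long, 98 mm wide, floor 12 mm and side walls 38 mm above the bench; 26.5 mm behind (+x of) the lip's hook face; rides with the tray.
- base_b: fixed white railed base, 170 x 130 x 40 mm, of the tray with the black battery; origin at the centre of its underside, z up; its own -x is the way the tray is drawn out (towards the robot), +x is home. The three bases and grey trays are alike, trays 106 mm wide.
- tray_b (a joint): how far the tray with the black battery is drawn out, m: 0 fully home, 0.100 at the outer stop. It slides against about 2 N of friction (plus 6 N per m/s), has no spring and stays where it is left.
- hook_face_b (a point): middle of the top edge of the rear (+x) face of the upright blue lip at the front of the tray with the black battery: the face to hook. Lip 106 mm wide, 10 mm thick, reaching from 8 to 50 mm above the bench. The point is 50 mm above the bench, rides with the tray, axes as the base; with the tray home it lies 137 mm in front (-x) of the base's origin.
- front_face_b (a point): middle of the top edge of the outer front (-x) face of the same lip, 10 mm in front of hook_face_b, 50 mm above the bench: the face to push on. Nothing of the tray stands in front of it.
- floor_b (a point): centre of the floor of the parts compartment (150 x 98 mm inside, walls to 38 mm above the bench) in the tray with the black battery, 12 mm above the bench; rides with the tray, axes as the base.
- well_b (a point): centre of the floor of the finger well in the tray with the black battery, between the lip and a 4 mm cross wall before the parts: 53 mm long, 98 mm wide, floor 12 mm and side walls 38 mm above the bench; 26.5 mm behind (+x of) the lip's hook face; rides with the tray.
- base_c: fixed white railed base, 170 x 130 x 40 mm, of the tray with the round speaker (leave alone); origin at the centre of its underside, z up; its own -x is the way the tray is drawn out (towards the robot), +x is home. The three bases and grey trays are alike, trays 106 mm wide.
- tray_c (a joint): how far the tray with the round speaker (leave alone) is drawn out, m: 0 fully home, 0.100 at the outer stop. It slides against about 2 N of friction (plus 6 N per m/s), has no spring and stays where it is left.
- board: green circuit board, 90 x 50 x 4 mm with chips on top, lying loose in its tray; origin at the centre of its underside
- battery: flat black phone battery with an orange end, 60 x 42 x 6 mm, lying loose in its tray; origin at the centre of its underside
- speaker: round steel speaker, 40 mm across, 6 mm high, lying loose in the third tray; origin at the centre of its underside
- phone: black phone lying face up, 150 x 72 x 8 mm; loose bystander, to be left alone; origin on its underside
- screwdriver: red-handled screwdriver lying on the bench, 160 mm long; loose bystander, to be left alone; origin on its underside
- spool: metal spool of solder standing on end, 52 mm across, 40 mm high; loose bystander, to be left alone; origin on its underside
- jar: flux jar with a yellow cap, 60 mm across, 45 mm high; loose bystander, to be left alone; origin on its underside
- spudger: yellow plastic pry stick lying flat, 130 x 12 x 6 mm; loose bystander, to be left alone; origin on its underside
Not all that is in view belongs to the job. Several things have the shape of the board; the one meant has the colours described above.

How it is judged:
By the outcome, as a careful person would: the job done as asked, in the order asked, and still so for the second after the job is handed in, with the robot touching nothing.
It also fails if it takes over 42 s, if anything falls off the work surface, if the arm or the gripper's body presses on something with over 40 N, if the wrist force passes 120 N, or if a joint passes its speed limit or range.

## Working session

There is one attempt and no reset: what is moved stays moved. The work goes in short steps, Python scripts to look and compute and a shell command to move; the robot and the scene stay as the last step left them, time stands still between calls to the robot, and variables do not carry over. Pictures are saved under pics/ and viewed, about 8 in all and at most 12, crops included, and the job is handed in when it is done.

```bash
ls; mkdir -p pics; cat > h.py <<'E'
import numpy as np, cv2
from workcell import sense, get_image, close_job
def grab(name, fn=None):
    d=get_image(name)
    if fn: cv2.imwrite('pics/'+fn, cv2.cvtColor(d['pixels'],cv2.COLOR_RGB2BGR))
    return d
def ray(d,uv,z):
    f=210/np.tan(np.radians(d['fov_y'])/2)
    R=cv2.Rodrigues(np.array(d['rvec'],float))[0]; t=np.array(d['tvec'],float).ravel()
    c=-R.T@t; uv=np.atleast_2d(uv).astype(float)
    v=np.c_[(uv[:,0]-d['cx'])/f,(uv[:,1]-d['cy'])/f,np.ones(len(uv))]@R
    return c+v*((z-c[2])/v[:,2])[:,None]
def blobs(d,lo,hi,amin=60):
    hsv=cv2.cvtColor(d['pixels'],cv2.COLOR_RGB2HSV)
    m=cv2.inRange(hsv,np.array(lo),np.array(hi))
    cs=cv2.findContours(m,cv2.RETR_EXTERNAL,cv2.CHAIN_APPROX_NONE)[0]
    return [c for c in cs if cv2.contourArea(c)>amin]
E
python3 - <<'E'
from h import *
t=grab('top','top0.png'); s=grab('scene','scene0.png')
for d in (t,s):
    R=cv2.Rodrigues(np.array(d['rvec'],float))[0]; print(d['fov_y'],-R.T@np.array(d['tvec']).ravel())
for c in blobs(t,(100,100,60),(125,255,255)):
    r=cv2.minAreaRect(c); b=cv2.boxPoints(r); print(np.round(r[0]),np.round(r[1],1)); print(ray(t,b,.05).round(3)[:,:2].tolist())
print(sense())
E
```

```text
pics
56.979740203620594 [ 0.50299736 -0.00639166  1.07070176]
50.349157146248274 [ 0.95775774 -0.64155532  0.76716197]
[216. 236.] [ 4. 41.]
[[0.496, 0.233], [0.499, 0.125], [0.488, 0.124], [0.485, 0.233]]
[295. 201.] [ 4.8 39.3]
[[0.591, 0.025], [0.602, -0.078], [0.589, -0.08], [0.579, 0.024]]
[362. 196.] [41.1  5.4]
[[0.601, -0.15], [0.616, -0.15], [0.615, -0.258], [0.601, -0.258]]
[498.  84.] [33.5  8.9]
[[0.924, -0.52], [0.947, -0.528], [0.919, -0.612], [0.896, -0.604]]
{'time': 0.1, 'qpos': array([-6.71499564e+01,  1.83469040e+01,  8.96999334e+01,  2.99431227e-03,
        7.20421372e+01, -1.14648753e+00]), 'qvel': array([ 0.02633312, -0.04266353, -0.16172305, -0.02859162, -0.03685935,
        0.0455431 ]), 'joint_efforts': array([ 4.90469192e-04, -4.16407192e+01, -2.34705716e+01,  1.15779430e-04,
        4.93704923e-03, -7.62434649e-08]), 'tcp_pos': array([ 0.23367347, -0.524872  ,  0.20347361]), 'tcp_rot': array([-1.79995373e+02,  8.88998755e-02, -6.60043907e+01]), 'wrist_force': array([ 0.7438288 , -0.28458175, -0.23366428]), 'wrist_torque': array([ 0.01399615, -0.01043728,  0.02542405]), 'width': 0.085244306125566}
```

View pics/top0.png

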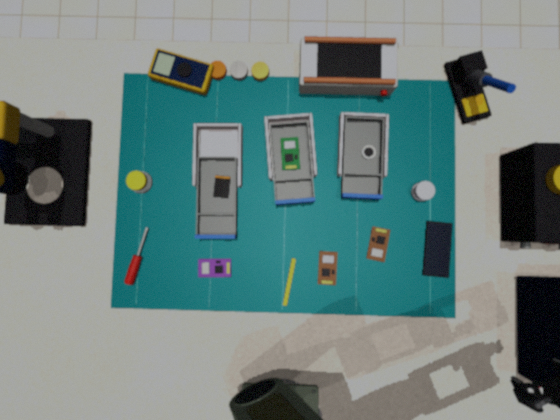

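View pics/scene0.png

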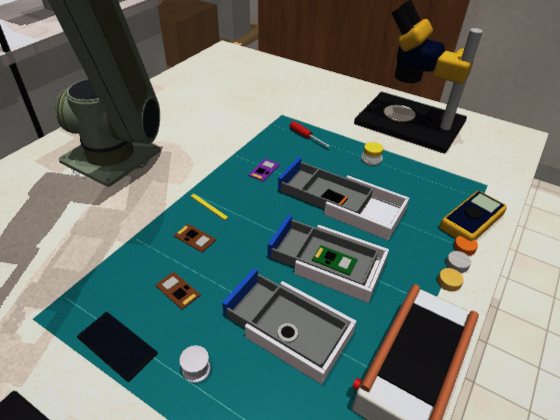

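The top view shows the battery tray standing out, with its lip at (216,236). The board tray is home with its lip at (295,201), and the speaker tray is shut with its lip at (362,196). A purple board lies at (215,268) and is a distractor. The scene view agrees. I'll turn the tool into line, shut the fingers, and go to a point in front of the battery tray's lip.

```bash
python3 -m jog '[[0,0,7,0,0,0,1],[0,0,7,0,0,0,1],[0,0,7,0,0,0,1],[0,0,2,0,0,0,1],[0,0,0,-35,-11,0,1],[0,0,0,-35,-11,0,1],[0,0,0,-35,-11,0,1],[0,0,0,-35,-11,0,1],[0,0,0,-35,-11,0,1],[0,0,0,-35,-11,0,1],[0,0,0,-35,-11,0,1],[0,0,0,-35,-11,0,1]]' 30
python3 -m jog '[[0,0,0,-35,-11,0,1],[0,0,0,-35,-11,0,1],[0,0,0,-35,-11,0,1],[0,0,0,-35,-11,0,1],[0,0,0,-35,-11,0,1],[0,0,0,-35,-11,0,1],[0,0,0,-35,-11,0,1],[0,0,0,-35,-11,0,1],[0,0,0,-35,-11,0,1],[0,0,0,0,0,0,1]]'
```

```text
time: 1.1
tcp_pos: [0.3213, -0.238, 0.1975]
tcp_rot: [179.6, 0.5, -90.7]
wrist_force: [1.1, -0.3, 0.5]
width: 0.0003
time: 1.93
tcp_pos: [0.4249, 0.0978, 0.1986]
tcp_rot: [179.7, 0.7, -90.5]
wrist_force: [0.2, -0.2, 0.6]
width: -0.0001
```

```bash
python3 -m jog '[[0,0,-2,-27,-4,0,1],[0,0,0,-27,-4,0,1],[0,0,0,-27,-4,0,1],[0,0,0,0,0,30,1],[0,0,0,0,0,30,1],[0,0,0,0,0,0,1]]'
python3 - <<'E'
from h import *
print(sense()['tcp_pos'],sense()['tcp_rot'])
d=grab('scene','s1.png')
t=grab('top')
for n,d in (('t',t),('s',d)):
  for c in blobs(d,(100,100,60),(125,255,255)):
    r=cv2.minAreaRect(c); b=cv2.boxPoints(r); print(n,np.round(r[0]),np.round(r[1],1),ray(d,b,.05).round(3)[:,:2].tolist())
E
```

```text
time: 2.43
tcp_pos: [0.4357, 0.1843, 0.1373]
tcp_rot: [179.8, 0.6, -88.1]
wrist_force: [-1.4, 0.6, 0.1]
width: -0.0002
[0.43565148 0.18427324 0.13730938] [179.77110887   0.58962518 -88.06420627]
t [215. 237.] [41.1  4.3] [[0.485, 0.233], [0.496, 0.233], [0.496, 0.124], [0.485, 0.124]]
t [295. 201.] [ 5.  39.4] [[0.591, 0.025], [0.603, -0.078], [0.589, -0.08], [0.578, 0.024]]
t [362. 196.] [40.1  5.3] [[0.601, -0.152], [0.615, -0.152], [0.615, -0.258], [0.601, -0.258]]
t [498.  84.] [33.5  8.9] [[0.924, -0.52], [0.947, -0.528], [0.919, -0.612], [0.896, -0.604]]
t [194.  73.] [20.1 21.8] [[0.909, 0.288], [0.968, 0.274], [0.953, 0.221], [0.894, 0.235]]
s [240. 291.] [12.9 56.2] [[0.605, -0.273], [0.607, -0.149], [0.637, -0.157], [0.632, -0.279]]
s [279. 235.] [10.4 46.8] [[0.597, -0.106], [0.582, 0.03], [0.609, 0.023], [0.622, -0.11]]
s [289. 173.] [10.5 38.4] [[0.491, 0.101], [0.486, 0.242], [0.519, 0.225], [0.522, 0.088]]
```

View pics/s1.png

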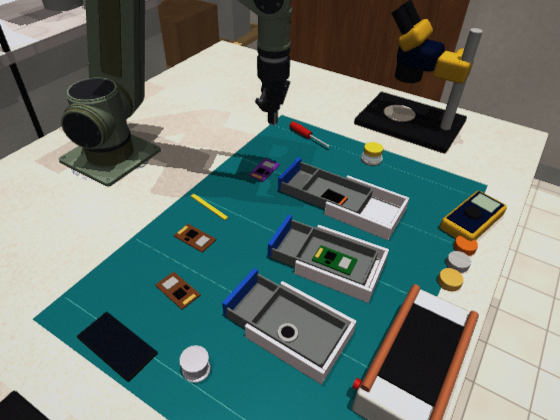

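The fingers are above and in front of the battery tray's lip, with the tip at about (274,118), and nothing has moved. I'll lower them and push.

```bash
python3 -m jog '[[0,0,0,0,0,30,1],[0,0,0,0,0,30,1],[0,0,0,0,0,30,1],[0,0,0,0,0,17,1],[0,0,0,0,0,0,1],[0,0,0,5,-12,0,1],[0,0,0,0,-12,0,1],[0,0,0,0,-10,0,1],[0,0,0,0,-10,0,1],[0,0,0,0,-10,0,1],[0,0,0,0,-10,0,1],[0,0,0,0,-10,0,1]]'
python3 -m jog '[[0,0,0,0,-10,0,1]]'
```

```text
time: 3.53
tcp_pos: [0.5399, 0.1809, 0.061]
tcp_rot: [-177.2, 1.4, -88.5]
wrist_force: [1.2, -0.3, -0.2]
width: 0.0
time: 3.62
tcp_pos: [0.5531, 0.1807, 0.0646]
tcp_rot: [-176.9, 1.5, -88.5]
wrist_force: [-0.7, -0.4, -1.1]
width: 0.0
```

```bash
python3 -m jog '[[0,0,0,0,0,0,1],[0,0,0,0,0,0,1]]'
python3 - <<'E'
from h import *
d=grab('scene','s2.png')
for n,d in (('s',d),):
  for c in blobs(d,(100,100,60),(125,255,255)):
    r=cv2.minAreaRect(c); print(n,np.round(r[0]),np.round(r[1],1))
E
```

```text
time: 3.78
tcp_pos: [0.5599, 0.1802, 0.0701]
tcp_rot: [-176.3, 1.6, -88.6]
wrist_force: [0.3, 0.4, -0.8]
width: 0.0
s [240. 291.] [12.9 56.2]
s [279. 235.] [10.4 46.8]
s [287. 172.] [ 8.  38.8]
```

View pics/s2.png

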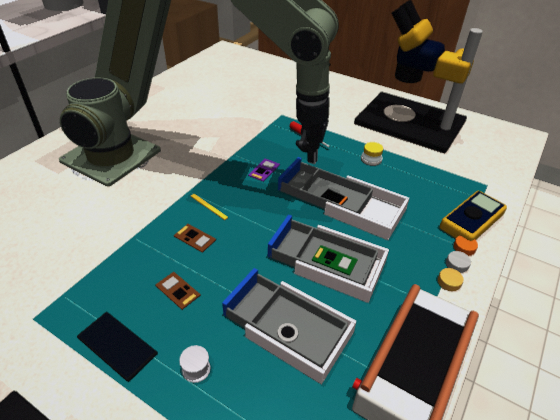

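The fingers passed over the lip at about (313,160) without touching it. The tray hasn't moved, and the hand drifted up and tilted. I'll check that drift, raise the hand and go back.

```bash
python3 -m jog '[[0,0,0,0,0,-10,1],[0,0,0,0,0,0,1],[0,0,0,0,0,0,1]]'; python3 -m jog '[[0,0,0,0,0,0,1],[0,0,0,0,0,0,1],[0,0,0,0,0,0,1]]'
```

```text
time: 4.08
tcp_pos: [0.5591, 0.1793, 0.0833]
tcp_rot: [-176.1, 1.6, -88.6]
wrist_force: [0.7, -0.1, -1.3]
width: -0.0
time: 4.33
tcp_pos: [0.5582, 0.1795, 0.084]
tcp_rot: [-176.1, 1.6, -88.6]
wrist_force: [0.6, -0.4, -0.3]
width: -0.0001
```

```bash
cat >> h.py <<'E'
from scipy.spatial.transform import Rotation as Ro
def go(x,y,z,yaw):
    s=sense(); A=Ro.from_euler('xyz',s['tcp_rot'],degrees=True); B=Ro.from_euler('xyz',[180,0,yaw],degrees=True)
    print('now',np.round(s['tcp_pos'],4),np.round(s['tcp_rot'],1),'F',np.round(s['wrist_force'],1))
    print('turn',np.round((A.inv()*B).as_rotvec(degrees=True),1),'shift now',np.round(1e3*A.inv().apply(np.array([x,y,z])-s['tcp_pos']),1),
     'shift in target axes',np.round(1e3*B.inv().apply(np.array([x,y,z])-s['tcp_pos']),1))
E
python3 -c "
from h import *
go(.44,.18,.085,-88.8)"
```

```text
now [0.5582 0.1795 0.084 ] [-176.1    1.6  -88.6] F [ 0.6 -0.4 -0.3]
turn [-3.9  1.6  0.2] shift now [ -3.5 117.8  -9. ] shift in target axes [ -3.  118.2  -1. ]
```

```bash
python3 -m jog '[[-3.9,1.6,0,0,0,-6,1],[0,0,0,0,20,0,1],[0,0,0,0,20,0,1],[0,0,0,0,20,0,1],[0,0,0,0,20,0,1],[0,0,0,0,15,0,1],[0,0,0,0,10,0,1],[0,0,0,0,0,0,1],[0,0,0,0,0,0,1]]'
python3 -c "
from h import *
go(.435,.18,.028,-88.8)"
```

```text
time: 5.08
tcp_pos: [0.4469, 0.1766, 0.0875]
tcp_rot: [179.5, -0.1, -88.6]
wrist_force: [0.9, 0.1, 0.9]
width: 0.0003
now [0.4469 0.1766 0.0875] [ 1.795e+02 -1.000e-01 -8.860e+01] F [0.9 0.1 0.9]
turn [ 0.5 -0.1  0.2] shift now [-3.9 11.3 59.6] shift in target axes [-3.7 11.9 59.5]
```

```bash
python3 -m jog '[[0,0,0,-3,10,0,1],[0,0,0,0,0,20,1],[0,0,0,0,0,20,1],[0,0,0,0,0,15,1],[0,0,0,0,0,5,1],[0,0,0,0,0,0,1],[0,0,0,0,0,0,1]]'
python3 -c "
from h import *
go(.465,.18,.028,-88.8)"
```

```text
time: 5.67
tcp_pos: [0.4406, 0.1818, 0.027]
tcp_rot: [179.9, 0.0, -88.7]
wrist_force: [0.2, 0.1, 0.2]
width: -0.0002
now [0.4406 0.1818 0.027 ] [179.9   0.  -88.7] F [0.2 0.1 0.2]
turn [0.1 0.  0.1] shift now [  2.4 -24.4  -1. ] shift in target axes [  2.3 -24.4  -1. ]
```

Now I'll push in smaller steps, checking the height as I go.

```bash
python3 -m jog '[[0,0,0,1,-10,0,1],[0,0,0,0,-8,0,1],[0,0,0,0,-6,0,1],[0,0,0,0,-6,0,1],[0,0,0,0,-6,0,1]]'
python3 -c "
from h import *
go(.535,.18,.028,-88.8)"
```

```text
time: 6.08
tcp_pos: [0.4824, 0.1826, 0.0301]
tcp_rot: [-179.7, 0.1, -88.7]
wrist_force: [1.0, -0.6, -0.4]
width: -0.0
now [0.4824 0.1826 0.0301] [-1.797e+02  1.000e-01 -8.870e+01] F [ 1.  -0.6 -0.4]
turn [-0.3  0.1  0.1] shift now [  3.8 -52.5   2.3] shift in target axes [  3.7 -52.5   2.1]
```

```bash
python3 -m jog '[[-0.3,0,0,1,-6,2,1],[0,0,0,0,-6,0,1],[0,0,0,0,-6,0,1],[0,0,0,0,-6,0,1]]'
python3 -c "
from h import *
go(.535,.18,.028,-88.8)"
```

```text
time: 6.42
tcp_pos: [0.5102, 0.1821, 0.0285]
tcp_rot: [-180.0, 0.2, -88.7]
wrist_force: [0.4, -0.4, 0.4]
width: 0.0002
now [0.5102 0.1821 0.0285] [-180.     0.2  -88.7] F [ 0.4 -0.4  0.4]
turn [-0.   0.2  0.1] shift now [  2.6 -24.7   0.5] shift in target axes [  2.6 -24.7   0.5]
```

```bash
python3 - <<'E'
from h import *
d=grab('scene'); cv2.imwrite('pics/s3.png',cv2.resize(cv2.cvtColor(d['pixels'],cv2.COLOR_RGB2BGR)[90:260,200:430],None,fx=3,fy=3))
for c in blobs(d,(100,100,60),(125,255,255)):
    r=cv2.minAreaRect(c); print(np.round(r[0]),np.round(r[1],1))
E
```

```text
[240. 291.] [12.9 56.2]
[279. 235.] [10.3 46.9]
[282. 176.] [ 6.6 26.8]
```

View pics/s3.png

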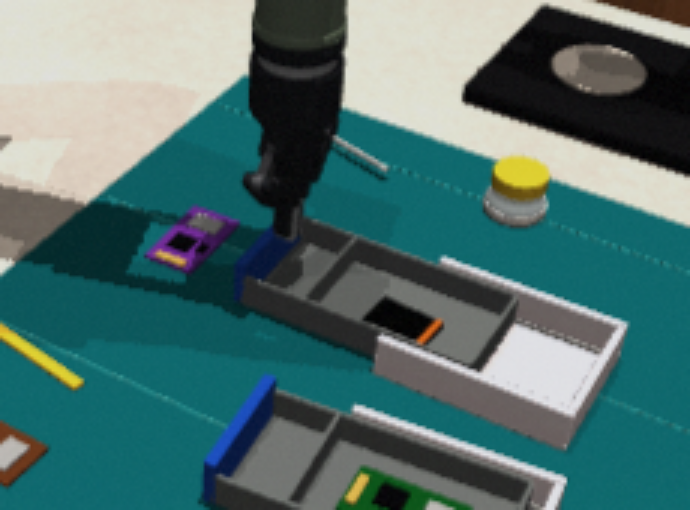

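```bash
python3 - <<'E'
from h import *
d=grab('scene'); t=grab('top','t3.png')
P=np.array([[.51,.182,.0285],[.51,.182,.07],[.4875,.233,.05],[.4875,.127,.05],[.4975,.127,.05],[.4975,.127,.008]])
for e in (d,t):
    f=210/np.tan(np.radians(e['fov_y'])/2); K=np.array([[f,0,e['cx']],[0,f,e['cy']],[0,0,1]])
    print(e['cx'],e['cy'],cv2.projectPoints(P,np.array(e['rvec'],float),np.array(e['tvec'],float),K,None)[0].reshape(-1,2).round(1).tolist())
print([k for k in d])
for c in blobs(t,(100,100,60),(125,255,255)):
    r=cv2.minAreaRect(c); print(np.round(r[0]),np.round(r[1],1))
E
```

```text
272.3513859034484 211.81786800279986 [[294.4, 176.1], [295.1, 163.5], [297.2, 157.3], [276.3, 177.6], [279.6, 178.9], [279.2, 191.4]]
282.1825470434124 208.01863654522143 [[215.9, 229.3], [213.1, 229.1], [194.8, 237.2], [235.0, 238.3], [235.1, 234.5], [237.1, 234.5]]
['pixels', 'fov_y', 'cx', 'cy', 'rvec', 'tvec']
[295. 201.] [ 4.8 39.3]
[362. 196.] [41.1  5.3]
[498.  84.] [33.5  8.9]
[188.  71.] [33.5 21.9]
```

View pics/t3.png

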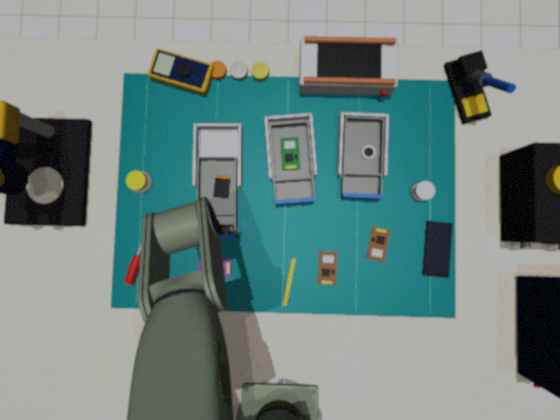

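```bash
python3 - <<'E'
from h import *
d=grab('scene'); im=cv2.cvtColor(d['pixels'],cv2.COLOR_RGB2BGR)
im=cv2.convertScaleAbs(im,alpha=1.6,beta=30)[135:210,255:345]
cv2.imwrite('pics/s4.png',cv2.resize(im,None,fx=8,fy=8,interpolation=cv2.INTER_NEAREST))
E
```

```text
(no output)
```

View pics/s4.png

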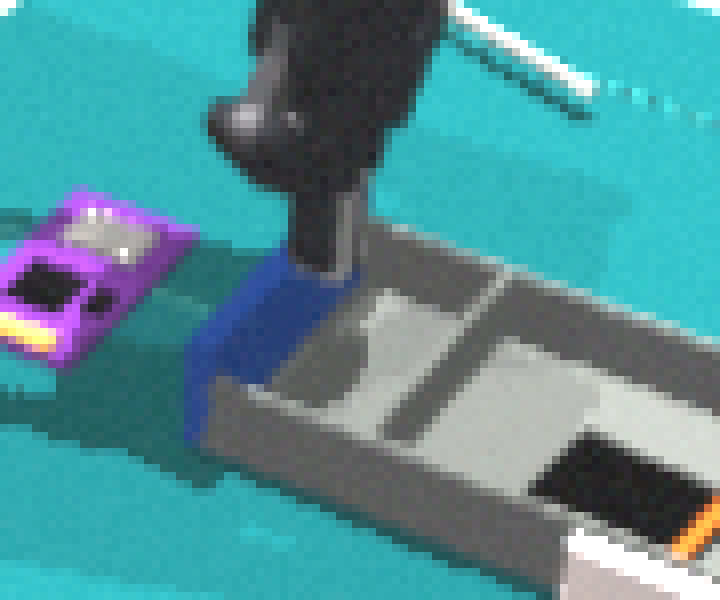

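The zoom shows the fingertip at about pixel (296,169), on or over the top of the lip. The tray hasn't moved, so the visible tip seems to be about 20 mm higher than the reported TCP. I'll back off and check this over clear bench.

```bash
python3 -m jog '[[0,0,0,0,0,-15,1],[0,0,0,0,0,-15,1],[0,0,0,0,8,0,1],[0,0,0,0,15,0,1],[0,0,0,0,15,0,1],[0,0,0,0,5,0,1],[0,0,0,0,0,0,1],[0,0,0,0,0,0,1]]'
python3 -c "
from h import *
go(.455,.18,.015,-88.8)"
```

```text
time: 7.28
tcp_pos: [0.4578, 0.1798, 0.0566]
tcp_rot: [179.6, 0.0, -88.6]
wrist_force: [-0.4, 0.5, -0.0]
width: -0.0
now [0.4578 0.1798 0.0566] [179.6   0.  -88.6] F [-0.4  0.5 -0. ]
turn [0.4 0.  0.2] shift now [-0.2  2.5 41.7] shift in target axes [-0.2  2.8 41.6]
```

```bash
python3 -m jog '[[0.4,0,0,0,2,15,1],[0,0,0,0,0,15,1],[0,0,0,0,0,7,1],[0,0,0,0,0,0,1],[0,0,0,0,0,0,1]]'
python3 - <<'E'
from h import *
d=grab('scene'); im=cv2.cvtColor(d['pixels'],cv2.COLOR_RGB2BGR)
im=cv2.convertScaleAbs(im,alpha=1.6,beta=30)[115:205,235:345]
cv2.imwrite('pics/s5.png',cv2.resize(im,None,fx=7,fy=7-.4,interpolation=cv2.INTER_NEAREST))
s=sense();p=s['tcp_pos'];print(p,s['tcp_rot'])
e=d;f=210/np.tan(np.radians(e['fov_y'])/2); K=np.array([[f,0,e['cx']],[0,f,e['cy']],[0,0,1]])
u=cv2.projectPoints(np.array([p,p+[0,0,.02],p+[0,0,.04]]),np.array(e['rvec'],float),np.array(e['tvec'],float),K,None)[0].reshape(-1,2)
print(u,(u-[235,115])*[7,6.6])
E
```

```text
time: 7.7
tcp_pos: [0.4586, 0.1806, 0.0184]
tcp_rot: [-179.8, 0.1, -88.6]
wrist_force: [0.0, 0.8, -0.6]
width: 0.0002
[0.45862687 0.18056035 0.0185166 ] [-1.79806009e+02  9.84005263e-02 -8.86261867e+01]
[[277.6408619  172.71666558]
 [277.7979048  166.82230833]
 [277.95855145 160.79268964]] [[298.48603331 380.92999284]
 [299.58533358 342.02723498]
 [300.70986017 302.23175159]]
```

View pics/s5.png

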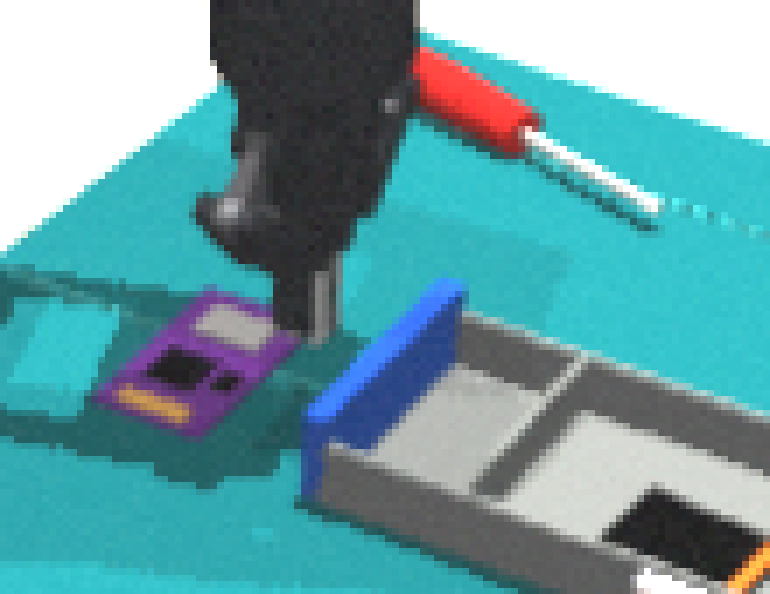

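In the crop the tip is at (307,338), but the reported TCP projects to (298,381). The visible fingertip is therefore about 20 mm above the reported TCP, which also explains the miss. A TCP height of 4 mm is safe whichever is right, so I'll push from there.

```bash
python3 -m jog '[[0,0,0,0,0,10,1],[0,0,0,0,0,4,1],[0,0,0,0,0,0,1],[0,0,0,0,0,0,1]]'; python3 -m jog '[[0,0,0,0,-8,0,1],[0,0,0,0,-6,0,1],[0,0,0,0,-6,0,1],[0,0,0,0,-6,0,1]]'
python3 -c "
from h import *
go(.535,.18,.006,-88.8)
d=grab('scene')
for c in blobs(d,(100,100,60),(125,255,255)):
    r=cv2.minAreaRect(c); print(np.round(r[0]),np.round(r[1],1))"
```

```text
time: 8.08
tcp_pos: [0.4605, 0.1811, 0.0044]
tcp_rot: [-179.6, 0.2, -88.6]
wrist_force: [0.1, 0.3, 0.4]
width: -0.0003
time: 8.42
tcp_pos: [0.4864, 0.1815, 0.0047]
tcp_rot: [-179.8, 0.1, -88.6]
wrist_force: [-2.9, 1.2, -0.4]
width: -0.0
now [0.4864 0.1815 0.0047] [-1.798e+02  1.000e-01 -8.860e+01] F [-2.9  1.2 -0.4]
turn [-0.2  0.1  0.2] shift now [  2.6 -48.5  -1.2] shift in target axes [  2.5 -48.5  -1.3]
[240. 291.] [13.  56.2]
[279. 235.] [10.4 46.8]
[292. 175.] [10.6 37.5]
```

In contact at about 3 N, and the tray is moving in.

```bash
python3 -m jog '[[-0.2,0,0,0,-6,-1,1],[0,0,0,0,-6,0,1],[0,0,0,0,-6,0,1],[0,0,0,0,-6,0,1]]'; python3 -m jog '[[0,0,0,0,-6,0,1],[0,0,0,0,-6,0,1],[0,0,0,0,-5,0,1]]'
python3 -c "
from h import *
go(.555,.182,.006,-88.8)
d=grab('scene')
for c in blobs(d,(100,100,60),(125,255,255)):
    r=cv2.minAreaRect(c); print(np.round(r[0]),np.round(r[1],1))"
```

```text
time: 8.8
tcp_pos: [0.5121, 0.1819, 0.0054]
tcp_rot: [179.8, 0.1, -88.7]
wrist_force: [-3.0, 1.3, 0.4]
width: 0.0001
time: 9.05
tcp_pos: [0.5313, 0.1823, 0.0054]
tcp_rot: [179.8, 0.1, -88.7]
wrist_force: [-2.5, 1.1, 0.9]
width: 0.0001
now [0.5313 0.1823 0.0054] [ 1.798e+02  1.000e-01 -8.870e+01] F [-2.5  1.1  0.9]
turn [0.2 0.1 0.1] shift now [  0.8 -23.7  -0.7] shift in target axes [  0.8 -23.7  -0.6]
[240. 291.] [13.  56.2]
[279. 235.] [10.6 46.8]
[307. 180.] [10.3 38.5]
```

```bash
python3 -m jog '[[0.2,0,0,0,-5,0,1],[0,0,0,0,-5,0,1],[0,0,0,0,-4,0,1]]'; python3 -m jog '[[0,0,0,0,-4,0,1],[0,0,0,0,-4,0,1]]'; python3 -m jog '[[0,0,0,0,-3,0,1],[0,0,0,0,-3,0,1]]'
```

```text
time: 9.35
tcp_pos: [0.5473, 0.1826, 0.0053]
tcp_rot: [-179.9, 0.1, -88.7]
wrist_force: [-2.2, 0.5, 0.7]
width: -0.0002
time: 9.52
tcp_pos: [0.556, 0.1828, 0.0053]
tcp_rot: [-179.9, 0.1, -88.7]
wrist_force: [-2.2, 0.7, 0.3]
width: -0.0001
time: 9.68
tcp_pos: [0.5566, 0.1827, 0.0053]
tcp_rot: [179.3, 0.1, -88.7]
wrist_force: [-12.2, 1.4, 10.0]
width: 0.0001
```

The tray has met its stop at 12 N. I'll press once more to confirm, then back off and lift.

```bash
python3 -m jog '[[0,0,0,0,-3,0,1],[0,0,0,0,-2,0,1]]'; python3 -m jog '[[0.5,0,0,0,15,0,1],[0,0,0,0,15,0,1],[0,0,0,0,0,-15,1],[0,0,0,0,0,-30,1],[0,0,0,0,0,-30,1],[0,0,0,0,0,-20,1],[0,0,0,0,0,0,1],[0,0,0,0,0,0,1]]'
python3 - <<'E'
from h import *
go(.6229,-.0238,.10,-84.2)
d=grab('scene'); t=grab('top')
for e in (d,t):
  for c in blobs(e,(100,100,60),(125,255,255)):
    r=cv2.minAreaRect(c); print(np.round(r[0]),np.round(r[1],1),ray(e,cv2.boxPoints(r),.05).round(3)[:,:2].tolist())
E
```

```text
time: 9.85
tcp_pos: [0.5561, 0.1827, 0.0054]
tcp_rot: [178.6, 0.0, -88.8]
wrist_force: [-5.2, 1.2, 3.2]
width: 0.0003
time: 10.52
tcp_pos: [0.5339, 0.1828, 0.1061]
tcp_rot: [179.9, 0.1, -88.7]
wrist_force: [-1.3, 0.5, 0.0]
width: -0.0
now [0.5339 0.1828 0.1061] [ 1.799e+02  1.000e-01 -8.870e+01] F [-1.3  0.5  0. ]
turn [ 0.1  0.1 -4.5] shift now [208.5 -84.4   5.7] shift in target axes [214.5 -67.7   6.1]
[240. 291.] [12.9 56.2] [[0.605, -0.273], [0.607, -0.149], [0.637, -0.157], [0.632, -0.279]]
[279. 235.] [10.4 46.8] [[0.597, -0.106], [0.583, 0.03], [0.61, 0.023], [0.621, -0.11]]
[316. 183.] [10.2 39.4] [[0.571, 0.1], [0.566, 0.244], [0.596, 0.23], [0.599, 0.089]]
[222. 207.] [ 4. 27.] [[0.573, 0.199], [0.575, 0.127], [0.565, 0.127], [0.563, 0.199]]
[295. 201.] [ 4.9 39.3] [[0.591, 0.025], [0.602, -0.078], [0.589, -0.08], [0.578, 0.024]]
[361. 196.] [41.1  5.3] [[0.601, -0.149], [0.615, -0.15], [0.615, -0.258], [0.601, -0.258]]
[498.  84.] [33.5  8.9] [[0.924, -0.52], [0.947, -0.528], [0.919, -0.612], [0.896, -0.604]]
[188.  71.] [33.5 21.9] [[0.918, 0.323], [0.977, 0.308], [0.953, 0.22], [0.894, 0.234]]
```

```bash
python3 -m jog '[[0,0,-4.5,0,0,0,1],[0,0,0,21,-6.5,0,1],[0,0,0,21,-6.5,0,1],[0,0,0,21,-6.5,0,1],[0,0,0,21,-6.5,0,1],[0,0,0,21,-6.5,0,1],[0,0,0,21,-6.5,0,1],[0,0,0,21,-6.5,0,1],[0,0,0,21,-6.5,0,1],[0,0,0,18,-5,0,1],[0,0,0,0,0,0,1],[0,0,0,0,0,0,1]]'
python3 - <<'E'
from h import *
go(.6229,-.0238,.01,-84.2)
E
```

```text
time: 11.62
tcp_pos: [0.6049, -0.0054, 0.0833]
tcp_rot: [178.1, 0.0, -83.8]
wrist_force: [-0.4, 0.4, 0.3]
width: -0.0001
now [ 0.6049 -0.0054  0.0833] [178.1   0.  -83.8] F [-0.4  0.4  0.3]
turn [1.9 0.  0.4] shift now [ 20.3 -18.4  72.7] shift in target axes [ 20.1 -16.1  73.3]
```

```bash
python3 -m jog '[[1.9,0,0,10,-8,0,1],[0,0,0,10,-8,0,1],[0,0,0,0,0,0,1],[0,0,0,0,0,15,1],[0,0,0,0,0,10,1],[0,0,0,0,0,0,1],[0,0,0,0,0,0,1]]'
python3 - <<'E'
from h import *
go(.6229,-.0238,.01,-84.2)
d=grab('scene'); im=cv2.cvtColor(d['pixels'],cv2.COLOR_RGB2BGR)
im=cv2.convertScaleAbs(im,alpha=1.4,beta=20)[140:310,240:430]
cv2.imwrite('pics/s6.png',cv2.resize(im,None,fx=3.5,fy=3.5))
E
```

```text
time: 12.2
tcp_pos: [0.6208, -0.0199, 0.0527]
tcp_rot: [179.5, 0.2, -83.7]
wrist_force: [0.4, 0.2, 0.5]
width: -0.0001
now [ 0.6208 -0.0199  0.0527] [179.5   0.2 -83.7] F [0.4 0.2 0.5]
turn [0.5 0.2 0.5] shift now [ 4.3 -2.1 42.7] shift in target axes [ 4.1 -1.7 42.7]
```

View pics/s6.png

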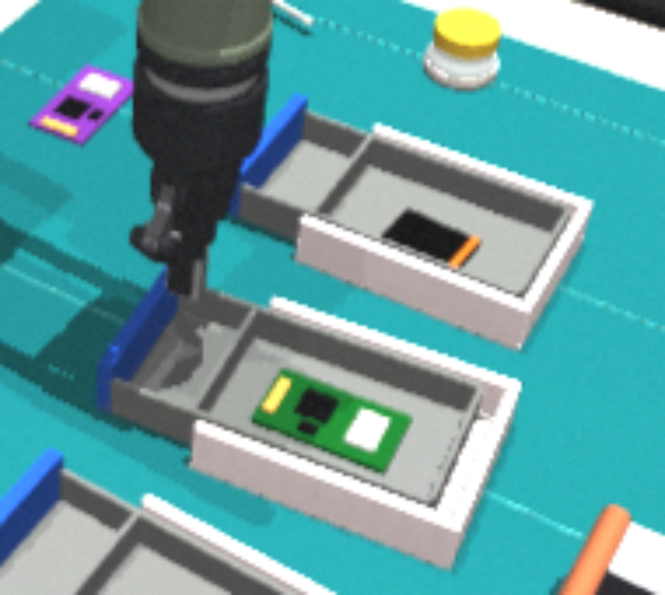

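The battery tray is home, with its rear wall at the base's back. The finger is above the board tray's well at crop (190,298). I'll lower it.

```bash
python3 -m jog '[[0.5,0,0,4,0,10,1],[0,0,0,0,0,12,1],[0,0,0,0,0,10,1],[0,0,0,0,0,8,1],[0,0,0,0,0,3,1],[0,0,0,0,0,0,1],[0,0,0,0,0,0,1]]'
python3 -m jog '[[0,0,0,0,6,0,1],[0,0,0,0,6,0,1],[0,0,0,0,6,0,1]]'
python3 - <<'E'
from h import *
go(.6229,-.0238,.006,-84.2)
E
```

```text
time: 12.83
tcp_pos: [0.6232, -0.0219, 0.0108]
tcp_rot: [-179.7, 0.2, -83.5]
wrist_force: [-0.4, 0.2, 0.3]
width: 0.0001
time: 13.08
tcp_pos: [0.6066, -0.0239, 0.0118]
tcp_rot: [-179.5, 0.2, -83.5]
wrist_force: [2.2, 0.0, -1.6]
width: 0.0004
now [ 0.6066 -0.0239  0.0118] [-179.5    0.2  -83.5] F [ 2.2  0.  -1.6]
turn [-0.5  0.2  0.7] shift now [  1.7 -16.2   6. ] shift in target axes [  1.5 -16.3   5.8]
```

Hooked at about 2 N. I'll draw the tray out along its axis, trimming the height.

```bash
python3 -m jog '[[-0.5,0,0.7,0,6,3,1],[0,0,0,0,6,0,1],[0,0,0,0,6,0,1],[0,0,0,0,6,0,1]]'
python3 - <<'E'
from h import *
go(.51,-.034,.008,-84.2)
d=grab('scene')
for c in blobs(d,(100,100,60),(125,255,255)):
    r=cv2.minAreaRect(c); print(np.round(r[0]),np.round(r[1],1))
E
```

```text
time: 13.42
tcp_pos: [0.5832, -0.0267, 0.0103]
tcp_rot: [-179.6, 0.1, -84.3]
wrist_force: [2.4, 0.4, -2.2]
width: -0.0002
now [ 0.5832 -0.0267  0.0103] [-1.796e+02  1.000e-01 -8.430e+01] F [ 2.4  0.4 -2.2]
turn [-0.4  0.1 -0.1] shift now [ 0.1 73.6  1.7] shift in target axes [-0.1 73.6  2.3]
[240. 291.] [13.  56.2]
[262. 238.] [ 7.6 29.5]
[316. 183.] [10.2 39.4]
```

```bash
python3 -m jog '[[-0.4,0,0,0,6,2,1],[0,0,0,0,6,0,1],[0,0,0,0,6,0,1],[0,0,0,0,6,0,1],[0,0,0,0,6,0,1]]'; python3 -m jog '[[0,0,0,0,6,1,1],[0,0,0,0,6,0,1],[0,0,0,0,6,0,1],[0,0,0,0,5,0,1]]'; python3 -m jog '[[0,0,0,0,4,0,1],[0,0,0,0,4,0,1]]'
```

```text
time: 13.88
tcp_pos: [0.5508, -0.0302, 0.0089]
tcp_rot: [-179.9, 0.1, -84.3]
wrist_force: [2.2, -0.1, -0.1]
width: -0.0001
time: 14.22
tcp_pos: [0.5253, -0.0329, 0.0081]
tcp_rot: [-179.9, 0.1, -84.3]
wrist_force: [2.4, -0.7, 0.8]
width: -0.0002
time: 14.38
tcp_pos: [0.5192, -0.0337, 0.0084]
tcp_rot: [-179.5, 0.1, -84.4]
wrist_force: [15.2, 3.8, -11.7]
width: -0.0002
```

```bash
python3 -c "
from h import *
go(.50,-.034,.008,-84.2)"
```

```text
now [ 0.5192 -0.0337  0.0084] [-1.795e+02  1.000e-01 -8.440e+01] F [ 15.2   3.8 -11.7]
turn [-0.5  0.1 -0.2] shift now [-1.6 19.2  0.2] shift in target axes [-1.7 19.2  0.4]
```

The tray is at its stop at 15 N. I'll press once more, ease off the lip, lift straight up and move clear.

```bash
python3 -m jog '[[0,0,0,0,3,0,1],[0,0,0,0,2,0,1]]'; python3 -m jog '[[-0.5,0,0,0,-8,0,1],[0,0,0,0,0,0,1],[0,0,0,0,0,-10,1],[0,0,0,0,0,-25,1],[0,0,0,0,0,-30,1],[0,0,0,0,0,-35,1],[0,0,0,0,0,-35,1],[0,0,0,0,0,-25,1],[0,0,0,0,0,0,1],[0,0,0,0,0,0,1]]'; python3 -c "
from h import *
go(.33,-.25,.2,-84.2)"
```

```text
time: 14.55
tcp_pos: [0.5198, -0.0337, 0.0087]
tcp_rot: [-178.7, 0.0, -84.5]
wrist_force: [6.4, 1.4, -4.1]
width: -0.0
time: 15.38
tcp_pos: [0.5116, -0.0328, 0.175]
tcp_rot: [179.2, 0.3, -84.5]
wrist_force: [0.5, -0.1, -0.6]
width: 0.0002
now [ 0.5116 -0.0328  0.175 ] [179.2   0.3 -84.5] F [ 0.5 -0.1 -0.6]
turn [ 0.8  0.3 -0.3] shift now [198.6 202.  -23.4] shift in target axes [197.8 202.6 -25. ]
```

```bash
python3 -m jog '[[0.8,0,0,20,20,-10,1],[0,0,0,20,20,-5,1],[0,0,0,20,20,-5,1],[0,0,0,20,20,0,1],[0,0,0,20,20,0,1],[0,0,0,20,20,0,1],[0,0,0,20,20,0,1],[0,0,0,15,15,0,1],[0,0,0,10,10,0,1],[0,0,0,0,0,0,1],[0,0,0,0,0,0,1],[0,0,0,0,0,0,1]]'
python3 - <<'E'
from h import *
d=grab('scene','s7.png'); t=grab('top','t7.png')
a=cv2.imread('pics/s7.png')[100:,60:480]; b=cv2.imread('pics/t7.png')[60:320,100:470]
cv2.imwrite('pics/f7.png',np.hstack([a,np.vstack([b,np.zeros((60,370,3),np.uint8)])]))
for e in (d,t):
  for c in blobs(e,(100,100,60),(125,255,255)):
    r=cv2.minAreaRect(c); print(np.round(r[0]),np.round(r[1],1),ray(e,cv2.boxPoints(r),.05).round(3)[:,:2].tolist())
E
```

```text
time: 16.38
tcp_pos: [0.3408, -0.2124, 0.1824]
tcp_rot: [178.3, 1.4, -84.4]
wrist_force: [0.0, 0.4, 0.5]
width: 0.0
[240. 291.] [12.9 56.2] [[0.605, -0.273], [0.607, -0.149], [0.637, -0.157], [0.632, -0.279]]
[245. 222.] [11.4 45.4] [[0.506, -0.112], [0.492, 0.021], [0.524, 0.012], [0.536, -0.118]]
[316. 183.] [10.2 39.4] [[0.571, 0.1], [0.566, 0.244], [0.596, 0.23], [0.599, 0.089]]
[298. 235.] [ 4.6 39.4] [[0.502, 0.015], [0.513, -0.088], [0.501, -0.089], [0.49, 0.013]]
[216. 206.] [ 5. 41.] [[0.575, 0.236], [0.578, 0.128], [0.565, 0.127], [0.562, 0.236]]
[362. 196.] [40.1  5.3] [[0.601, -0.152], [0.615, -0.152], [0.615, -0.258], [0.601, -0.258]]
[498.  84.] [33.2  8.9] [[0.924, -0.521], [0.947, -0.528], [0.919, -0.612], [0.896, -0.604]]
[195.  73.] [18.7 21.5] [[0.91, 0.285], [0.967, 0.269], [0.951, 0.22], [0.894, 0.236]]
```

View pics/f7.png

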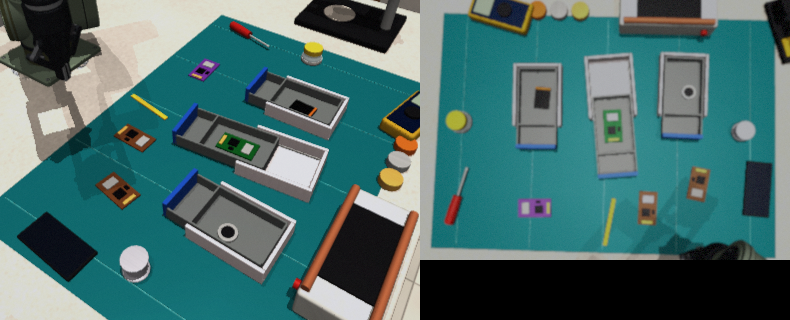

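The final view shows the battery tray shut, the board tray out and the speaker tray shut, with everything else where it was. The tray drew out about 90 mm, so I'll check the lip-to-base distances before handing in.

```bash
python3 - <<'E'
from h import *
t=grab('top')
H=cv2.cvtColor(t['pixels'],cv2.COLOR_RGB2HSV)
# teal->white transition behind each base, along tray axis; base rear top edge (z .04)
for n,(fx,fy),yaw,guess in (('a',(.5075,-.0365),5.8,.32),('b',(.5765,.182),1.3,.222),('c',(.615,-.204),0,.222)):
    ax=np.array([np.cos(np.radians(yaw)),np.sin(np.radians(yaw))]); n_=np.array([-ax[1],ax[0]]); out=[]
    f=210/np.tan(np.radians(t['fov_y'])/2); K=np.array([[f,0,t['cx']],[0,f,t['cy']],[0,0,1]])
    for o in (-.04,-.02,0,.02,.04):
        s=np.arange(guess+.04,guess-.05,-.001)
        P=np.array([[fx,fy,0.04]])+np.c_[s[:,None]*ax+o*n_,np.zeros(len(s))]
        u=cv2.projectPoints(P,np.array(t['rvec'],float),np.array(t['tvec'],float),K,None)[0].reshape(-1,1,2).astype(np.float32)
        v=cv2.remap(H[...,1],u[...,0],u[...,1],cv2.INTER_LINEAR).ravel()
        out.append(round(float(s[np.argmax(v<110)]),3))
    print(n,'hook to base rear',out)
E
```

```text
a hook to base rear [0.323, 0.323, 0.323, 0.323, 0.323]
b hook to base rear [0.224, 0.224, 0.224, 0.224, 0.224]
c hook to base rear [0.223, 0.223, 0.224, 0.224, 0.225]
```

The measured hook-to-base-rear distances are 323, 224 and 223–225 mm for a, b and c. The expected values are 322, 222 and 222 mm, so I'm handing in.

```bash
python3 -c "
from h import *
print(sense()['time'],sense()['wrist_force']); print(close_job())"
```

```text
16.5333 [-0.92665722 -0.26712524  0.74506004]
the job is handed in; nothing more can be done
None
```

The job is handed in at about 16.5 s of the 42 s. I pushed the battery tray home with shut fingers until it met its stop at about 12 N. Then I hooked the board tray's lip from its finger well, drew it out to its stop at about 15 N, and moved the hand clear.

**Last checks:** the distance from each lip's hook face to the rear of its base agrees with the given geometry to within 1–3 mm:

| Tray | Measured (mm) | Expected (mm) |
|---|---|---|
| Board, fully out | 323 | 322 |
| Battery, home | 224 | 222 |
| Speaker, shut | 223–225 | 222 |

In the pictures the board, battery and speaker are still in their trays, and the other things on the bench look unmoved. The robot is touching nothing.

**What disagreed:**
- **Fingertip height:** the visible tips stood about 20 mm above the reported TCP. My first two approaches to the battery tray passed over its lip, and the tray did not move. I lowered the hand to allow for it.
- **Board tray travel:** the tray moved only about 90 mm rather than 100, so it probably started about 10 mm open. Its end position matches the outer stop.

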